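# Put the solder spool through the flap of the lead-waste box

### The job

The leftover spool of leaded solder (blue flanges) belongs in the lead-waste box, the grey box with the yellow lid. Set it upright in the square mouth of the lid, feeling for the opening because the lid sits loosely, and press it gently through the sprung flap from above until it drops inside and the flap has closed again. Never force it, and leave the two rolls of tape where they are.

Things in the scene. Friction and masses are not known exactly. Their poses are not given: they have to be found in the camera images.
- solder_spool: Spool of solder wire with blue flanges, standing on its flange: a solid round cylinder for contact, 53 mm diameter, 35 mm tall, about 0.18 kg, closed flat top. Origin at the centre of its underside, z along its axis, up.
- waste_box: Heavy, fixed grey steel box, 170 mm (its x) by 130 mm (its y), 4 mm walls and floor, empty, under a yellow lid. Origin at the centre of its underside, on the worktop; z up; its front (-x, blank label) faces roughly to the robot. The lid is level, 200 x 160 mm, with the box's yaw, its flat top 125 mm above the worktop. In and round the mouth, spool and robot must press with less than 25 N.
- lid_middle (a point): Point fixed to the box, 125 mm above its origin, where the mouth's centre would be if the lid sat true. The lid fits loosely: it may sit up to 9 mm off along the box's x and up to 9 mm along its y, either way. This is not measured; the lid stays put under ordinary handling. Mouth, collar and flap are parts of the lid. A spool held inside the collar can feel for its four faces.
- box_back (a point): Point at the middle of the box's back (+x) wall, 105 mm up. The mouth: square hole 56 x 56 mm in the lid's middle, sides along box x and y, 8 mm deep, 1 mm chamfer at the top; the spool has 1.5 mm to spare a side. Round it, centred on it, a dark square collar: 78 x 78 mm inside, 4 mm thick, 8 mm above the lid's top. The flap's hinge runs along y, 8 mm behind the mouth's back edge.
- flap (a joint): Angle (rad) of the metal flap under the mouth: 0 shut, grows as it swings down into the box, to 1.45. Its top lies 8.5 mm below the lid's top. Spring: 0.056 N m at 0 plus 0.04 per rad, so the spool's weight does not open it; pressing it down takes 3 to 10 N. It pinches the spool until the spool's top is 5 to 22 mm below the lid's top; then the spool falls and the flap shuts.
- tape_black: Roll of black tape lying flat, 70 mm diameter, 18 mm high; a bystander. Origin at the centre of its underside.
- kapton_roll: Roll of amber tape lying flat, 68 mm diameter, 12 mm high; a bystander. Origin at the centre of its underside.
Mind the look-alikes: they are no part of the job. What is meant by the solder_spool is not white, and is the larger of those in its own colour.

How it is judged:
On the way:
1. the spool, in the mouth, pushes the flap well open (value of joint flap above 0.6 rad and z of solder_spool in the frame of waste_box between 0.07 and 0.115 m and horizontal distance between solder_spool and waste_box below 0.035 m), for 0.1 s.
At the end, for the whole second after the job is handed in: The spool is at rest inside the box, its underside's centre less than 80 mm above the worktop, and the flap is shut (within 0.05 rad) (value of joint flap below 0.05 rad and z of solder_spool in the frame of waste_box below 0.08 m and horizontal distance between solder_spool and waste_box below 0.085 m and linear speed of solder_spool below 0.02 m/s); the robot touches nothing.
It fails at once if the spool, before it drops (its underside over 90 mm above the worktop), is pressed against the lid, collar or flap with more than 25 N (contact force between solder_spool and waste_box above 25 N and z of solder_spool in the frame of waste_box above 0.09 m).
It fails at once if the robot presses on the box, lid or flap with more than 25 N (contact force between the arm and waste_box above 25 N).
It fails at once if the gripper presses on the box, lid or flap with more than 25 N (contact force between the fingers and waste_box above 25 N).
It fails at once if the black tape is moved more than 30 mm (distance of tape_black from where it was at the start of the episode above 0.03 m).
It fails at once if the amber tape is moved more than 30 mm (distance of kapton_roll from where it was at the start of the episode above 0.03 m).
It also fails if it takes over 64 s, if anything falls off the work surface, if the arm or the gripper's body presses on something with over 40 N, if the wrist force passes 120 N, or if a joint passes its speed limit or range.

### The arm

A 6-joint arm with a two-finger parallel gripper is mounted at the origin on a cart in front of the work surface, level with it; the furniture and walls round the work are solid. World frame = base frame: x ahead of the robot, y to its left, z up, the work surface at z = 0. Lengths are in m, angles in rad, forces in N, time in s.
With the tool pointing down it reaches from about 0.25 to 0.85 m from the base axis. Payload 12.5 kg.
Tool frame: the origin (TCP) lies at the very end of the fingers, on their centre line; the grasp point (between the pads) lies robot.tcp_to_grasp behind it (robot.tcp_to_grasp is the distance from the TCP to the grasp point, in m); z points along the fingers, y is the line along which they close (so a half turn about z gives the same grasp; the last joint's range is limited). The gripper opens to 93 mm and grips with 3 to 60 N. Pads are 15 mm wide; open, the fingers measure 128 mm over their backs; the gripper's body (75 mm by 188 mm) begins 65 mm behind the grasp point.
Start: joints at [1.237, 0.351, 1.652, -0, 1.139, -0.085], TCP at [0.135, 0.533, 0.219] pointing down, gripper open.
Joint ranges: [-2.75, 2.75], [-0.79, 2.1], [0.01, 2.65], [-1.57, 4.71], [0.07, 3.14], [-2.87, 2.87]. Speed limits (rad/s): [2.22, 2.22, 2.79, 3.14, 3.14, 3.14].

### API

Orientations are given as a rotation vector (axis times angle).
In Python, from plant import robot gives the robot as it stands. The module is installed in compiled form; this text tells all that it offers.
- The arm moves only by the tool move_arm, never from a script. Its argument "deltas" is one flat list of numbers, 7 for each row, row after row: the turn, a rotation vector about the tool's x, y, z in degrees, then the shift along the tool's x, y, z in mm, then the gripper's target within -1 to 1 (shut at 1, half-way at 0, fully open at -1). A call has 1 to 10 rows; each row is the pose to reach, as a shift and turn from the pose commanded when the call began, along the tool's axes at that moment; what a row does not reach only later rows make up. A row lasts 1/12 s, in which the tool goes at most 41.7 mm and 7.16 degrees, less where a joint would pass 70% of its speed; a pose out of reach is approached as far as the arm can. A call with a gripper value outside its range is refused whole. The fingers move at their own pace and stop on an object; "squeeze" is the grip in N (left out, the last holds). Time passes only in rows, so rows that repeat a pose let the fingers close. It gives the time, the measured TCP pose, the force, the opening and the grip force at its end, in the units of the state.
- robot.get_obs(): the state, without advancing time (a new reading comes with each control period).
- robot.grab_frame(name): name is "scene" or "top" or "wrist"; returns the picture (400x640x3 uint8, red, green, blue); there is no depth.
- robot.camera_info(name): a dict with "camera_matrix" (3x3 intrinsics, pixels), "rvec" (rotation vector, rad) and "tvec" (3), from world to camera coordinates, as OpenCV has them. Camera axes: x right, y down, z forward; pixel columns grow to the right and rows downward; lengths in m; the calibration is good to about 2 mm. A picture is of the moment at which its call begins: read the wrist's pose just before it. camera_info takes no time and is no camera call; for the wrist camera it gives the pose at the moment of the call.
- robot.close_job(): hands the job in; it is judged then, once.
Trained networks look in the newest picture that a camera, given by its name, has taken for a name from the list of things; names that differ only in an ending like _2 or _b are one class to them, and where a whole thing is asked for, a point or a joint stands for the part that bears it (a point fixed in the world has none). Each returns a list of dicts, best first, with "p" (0 to 1); they miss things now and then, are a little off and sometimes report something else, mostly with a low value. They report only what shows in the picture. A call takes as long as a camera call. They do not tell look-alikes from the thing itself.
- robot.boxes_of(camera, label): "centre" ([column, row] as shares, 0 to 1, of the picture: columns of its width, rows of its height, amid what is visible of it).
- robot.regions_of(camera, label): "pixels" (400x640 bool, what is visible of it) and "centre" ([column, row] as shares, 0 to 1, of the picture: columns of its width, rows of its height, amid what is visible of it).
- robot.pinpoint(camera, label): "centre" ([column, row] as shares, 0 to 1, of the picture: columns of its width, rows of its height: a listed point, or the origin of a listed thing).
The state is a dict: "time": time; "q": joint angles; "joint_vel": joint speeds; "tau": joint torques, N m; "eef_pos": TCP position; "eef_rot": TCP orientation; "force": force on the tool from outside, world axes, zero at the start; "wrist_torque": the same for the moment, N m; "finger_gap": finger opening in m; "grasp_force": force on a finger pad.
Only numpy, scipy, OpenCV 4.12 (cv2) and the standard library are available. Lean on these libraries where they do the work, as an engineer would, in place of code of your own. Each camera call takes 0.05 s, during which the arm holds its last target. There are 200 camera calls.

## Working session

There is one attempt and no reset: what is moved stays moved. The work goes in short steps, Python scripts to look and compute and a tool call to move; the robot and the scene stay as the last step left them, time stands still between calls to the robot, and variables do not carry over. Pictures are saved under pics/ and viewed, at most 10 in all, crops included, and the job is handed in when it is done.

Besides the shell and the picture viewer there is one more tool, called after "Emit:" as a command line: name --argument value ..., lists and objects as JSON in quotes. move_arm: Moves the arm, as the interface text tells. Its arguments: {"type":"object","properties":{"deltas":{"type":"array","items":{"type":"number"}},"squeeze":{"type":"number"}},"required":["deltas"]}

```bash
mkdir -p pics
cat > h.py <<'E'
import numpy as np, cv2
from plant import robot
def ray(cam,uv):
    c=robot.camera_info(cam);K=np.array(c["camera_matrix"]);R=cv2.Rodrigues(np.array(c["rvec"],float))[0];t=np.array(c["tvec"],float).ravel()
    d=R.T@np.linalg.solve(K,[uv[0],uv[1],1]);return -R.T@t,d
def onz(cam,uv,z):
    o,d=ray(cam,uv);return (o+d*(z-o[2])/d[2])
def px(c): return np.array(c)*[640,400]
def proj(cam,P):
    c=robot.camera_info(cam);return cv2.projectPoints(np.array(P,float).reshape(-1,3),np.array(c["rvec"],float),np.array(c["tvec"],float),np.array(c["camera_matrix"],float),None)[0].reshape(-1,2)
def save(cam,n):
    f=robot.grab_frame(cam);cv2.imwrite(f"pics/{n}.png",f[:,:,::-1]);return f
E
python3 - <<'E'
from h import *
np.set_printoptions(precision=4,suppress=True)
o=robot.get_obs();print(o["eef_pos"],o["eef_rot"],o["finger_gap"],robot.tcp_to_grasp,o["time"])
for cam in ["top","scene"]:
    save(cam,cam+"0")
    for l,z in [("solder_spool",0),("waste_box",0),("lid_middle",.125),("box_back",.105),("tape_black",0),("kapton_roll",0)]:
        for r in robot.pinpoint(cam,l): print(cam,l,round(r["p"],2),px(r["centre"]),onz(cam,px(r["centre"]),z))
print(robot.get_obs()["time"])
E
cd pics; python3 -c "
import cv2,numpy as np
cv2.imwrite('both.png',cv2.resize(np.vstack([cv2.imread('top0.png'),cv2.imread('scene0.png')]),(480,600)))"
```

```text
[0.1353 0.5327 0.2181] [-0.3898 -3.1171  0.0018] 0.09320475246274225 0.0188 0.0
top solder_spool 0.73 [302.208 183.6  ] [0.5389 0.0171 0.    ]
top solder_spool 0.71 [336.768 197.68 ] [ 0.5008 -0.0697  0.    ]
top solder_spool 0.64 [368.192 189.8  ] [ 0.5192 -0.1495  0.    ]
top waste_box 0.81 [244.672 206.   ] [0.4847 0.1632 0.    ]
top lid_middle 0.85 [235.776 198.2  ] [0.4848 0.1589 0.125 ]
top box_back 0.67 [233.024 163.6  ] [0.5692 0.1706 0.105 ]
top tape_black 0.87 [383.808 227.68 ] [ 0.4226 -0.1847  0.    ]
top kapton_roll 0.86 [418.368 195.   ] [ 0.503 -0.275  0.   ]
top kapton_roll 0.53 [340.48 196.4 ] [ 0.5038 -0.0791  0.    ]
scene solder_spool 0.94 [339.712 247.2  ] [ 0.5085 -0.0746  0.    ]
scene solder_spool 0.77 [361.92 260.32] [ 0.526  -0.1428  0.    ]
scene solder_spool 0.56 [334.784 223.   ] [0.5518 0.0234 0.    ]
scene waste_box 0.77 [286.272 204.32 ] [0.4851 0.1685 0.    ]
scene lid_middle 0.66 [289.28 161.32] [0.4973 0.1657 0.125 ]
scene box_back 0.93 [312.512 161.2  ] [0.5701 0.1765 0.105 ]
scene box_back 0.27 [337.216 245.32 ] [ 0.4288 -0.1971  0.105 ]
scene tape_black 0.67 [332.288 283.   ] [ 0.4283 -0.1804  0.    ]
scene kapton_roll 0.89 [384.832 300.2  ] [ 0.4935 -0.2778  0.    ]
0.7
```

View pics/top0.png

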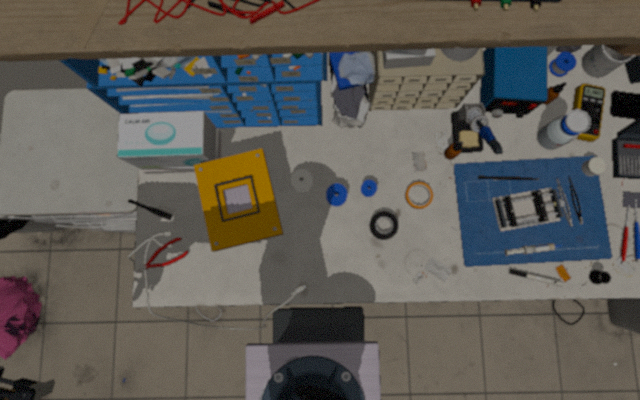

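View pics/scene0.png

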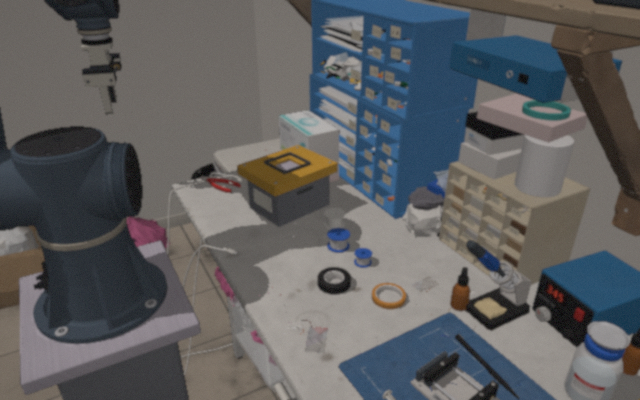

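The top picture shows three spools: the large blue one at (337,194), a small blue one at (369,187) and a white one at (302,181). The tapes are at (384,224) and (418,194), and the collar is at about (237,197). The scene picture agrees with this. The target is the spool near (0.505, -0.072).

```bash
cat >> h.py <<'E'
from scipy.spatial.transform import Rotation as Ro
np.set_printoptions(precision=4,suppress=True)
def go(pos,yaw_deg):
    """tool y pointing along yaw_deg (world), tool down -> deltas"""
    o=robot.get_obs();R=Ro.from_rotvec(o["eef_rot"]);a=np.radians(yaw_deg)
    y=np.array([np.cos(a),np.sin(a),0]);z=np.array([0,0,-1.]);T=Ro.from_matrix(np.c_[np.cross(y,z),y,z])
    print("turn",np.degrees((R.inv()*T).as_rotvec()).round(2),"shift",(R.inv().apply(np.array(pos)-o["eef_pos"])*1000).round(1),"gap",round(o["finger_gap"],4),"t",o["time"])
E
python3 - <<'E'
from h import *
o=robot.get_obs();c=robot.camera_info("wrist");R=cv2.Rodrigues(np.array(c["rvec"],float))[0]
C=-R.T@np.array(c["tvec"],float).ravel();T=Ro.from_rotvec(o["eef_rot"])
print("cam in tool",T.inv().apply(C-o["eef_pos"]),"fwd in tool",T.inv().apply(R[2]),"down",T.inv().apply(R[1]),np.array(c["camera_matrix"])[0])
go([0.485,0.16,0.30],9); go([0.505,-0.072,0.25],9)
E
```

```text
cam in tool [ 0.072  -0.0001 -0.1666] fwd in tool [-0.2604 -0.0005  0.9655] down [-0.9655 -0.0008 -0.2604] [289.2734   0.     321.5924]
turn [ 0.   -0.   66.74] shift [-430.7 -275.5  -81.4] gap 0.0931 t 0.7
turn [ 0.   -0.   66.74] shift [-507.2 -495.4  -31.4] gap 0.0931 t 0.7
```

Emit:
move_arm --deltas '[0, 0, 34, -215, -137, -81, -1, 0, 0, 34, -215, -137, -81, -1, 0, 0, 34, -215, -137, -81, -1, 0, 0, 34, -215, -137, -81, -1, 0, 0, 34, -215, -137, -81, -1, 0, 0, 34, -215, -137, -81, -1, 0, 0, 67, -431, -275, -81, -1, 0, 0, 67, -431, -275, -81, -1, 0, 0, 67, -431, -275, -81, -1, 0, 0, 67, -431, -275, -81, -1]'

```text
time: 1.53
eef_pos: [0.4137, 0.2362, 0.2979]
eef_rot: [1.961, 2.454, 0.001]
force: [0.6, -0.3, 0.2]
finger_gap: 0.0929
grasp_force: 0.0
```

Run:
```python
from h import *
print(robot.get_obs()["eef_pos"]);go([0.485,0.16,0.30],9)
```

```text
[0.4137 0.2362 0.2979]
turn [ 0.04 -0.01  3.74] shift [-90.   52.8  -2. ] gap 0.0929 t 1.5333
```

Emit:
move_arm --deltas '[0, 0, 4, -90, 53, -2, -1, 0, 0, 4, -90, 53, -2, -1, 0, 0, 4, -90, 53, -2, -1, 0, 0, 4, -90, 53, -2, -1, 0, 0, 4, -90, 53, -2, -1]'

```text
time: 1.95
eef_pos: [0.4849, 0.1616, 0.2993]
eef_rot: [-2.04, -2.388, 0.001]
force: [0.6, 0.2, 0.3]
finger_gap: 0.0932
grasp_force: 0.0
```

Run:
```python
from h import *
print(robot.get_obs()["eef_pos"]);save("wrist","w1")
for l,z in [("lid_middle",.125),("box_back",.105),("waste_box",0)]:
    for r in robot.pinpoint("wrist",l): print(l,round(r["p"],2),px(r["centre"]),onz("wrist",px(r["centre"]),z))
```

```text
[0.4849 0.1616 0.2993]
lid_middle 0.65 [324.992 186.68 ] [0.4889 0.1582 0.125 ]
box_back 0.68 [392.192 176.6  ] [0.5719 0.1804 0.105 ]
waste_box 0.67 [321.472 168.4  ] [0.4844 0.1599 0.    ]
waste_box 0.49 [264.128 343.52 ] [ 0.4291 -0.1938  0.    ]
```

View pics/w1.png

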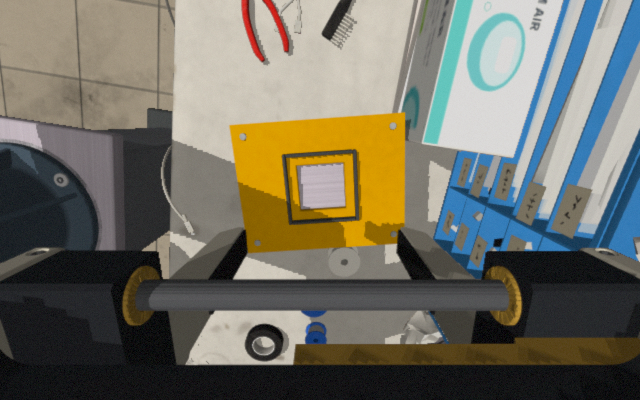

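The wrist picture shows the lid whole, with the collar spanning about (283–357, 151–223) and the flap at about (298–345, 165–209). I'll fit the lid and collar to it.

Run:
```python
from h import *
f=cv2.imread("pics/w1.png").astype(int);b,g,r=f[...,0],f[...,1],f[...,2]
def fit(mask,z,n):
    k,lab,st,_=cv2.connectedComponentsWithStats(mask.astype(np.uint8));i=1+np.argmax(st[1:,4])
    c=max(cv2.findContours((lab==i).astype(np.uint8),cv2.RETR_EXTERNAL,cv2.CHAIN_APPROX_NONE)[0],key=len).reshape(-1,2).astype(float)
    W=np.array([onz("wrist",p,z)[:2]*1000 for p in c],np.float32)
    R=cv2.minAreaRect(W);print(n,st[i],"c",R[0],"size",R[1],"ang",R[2])
box=np.zeros(b.shape,bool);box[143:232,272:368]=1
fit(box&(np.maximum(np.maximum(b,g),r)<60),.133,"collar outer@top")
wide=np.zeros(b.shape,bool);wide[105:262,220:415]=1
fit(wide&(r-b>40),.125,"lid")
inn=np.zeros(b.shape,bool);inn[160:214,292:350]=1
fit(inn&(b>100)&(r-b<40),.1165,"flap@-8.5"); fit(inn&(b>100)&(r-b<40),.125,"flap@0")
```

```text
collar outer@top [287 197  69  27 242] c (487.0376892089844, 119.46522521972656) size (31.229219436645508, 84.30850982666016) ang 81.56092071533203
lid [  229   112   177   142 16622] c (484.511962890625, 157.32565307617188) size (201.88116455078125, 161.85244750976562) ang 13.142498970031738
flap@-8.5 [ 297  163   48   46 1938] c (484.5920715332031, 156.6149139404297) size (55.55974197387695, 54.82945251464844) ang 13.077674865722656
flap@0 [ 297  163   48   46 1938] c (484.294677734375, 158.49481201171875) size (54.20987319946289, 53.49729537963867) ang 13.077695846557617
```

Run:
```python
from h import *
go([0.505,-0.072,0.20],13.1)
```

```text
turn [ 0.01 -0.01 -3.92] shift [-235.5  -16.8   99.7] gap 0.0931 t 2.15
```

Emit:
move_arm --deltas '[0, 0, -4, -235, -17, 100, -1, 0, 0, -4, -235, -17, 100, -1, 0, 0, -4, -235, -17, 100, -1, 0, 0, -4, -235, -17, 100, -1, 0, 0, -4, -235, -17, 100, -1, 0, 0, -4, -235, -17, 100, -1, 0, 0, -4, -235, -17, 100, -1, 0, 0, -4, -235, -17, 100, -1, 0, 0, -4, -235, -17, 100, -1]'

```text
time: 2.9
eef_pos: [0.5051, -0.0715, 0.1999]
eef_rot: [1.953, 2.46, 0.001]
force: [0.5, -0.4, 0.4]
finger_gap: 0.0928
grasp_force: 0.0
```

Run:
```python
from h import *
print(robot.get_obs()["eef_pos"]);save("wrist","w2")
for r in robot.pinpoint("wrist","solder_spool"): print(round(r["p"],2),px(r["centre"]),onz("wrist",px(r["centre"]),0))
for r in robot.regions_of("wrist","solder_spool"):
    ys,xs=np.nonzero(r["pixels"]); W=np.array([onz("wrist",p,.035)[:2]*1000 for p in zip(xs,ys)]);print(round(r["p"],2),px(r["centre"]),len(xs),W.min(0),W.max(0),cv2.minEnclosingCircle(W.astype(np.float32)))
```

```text
[ 0.5051 -0.0715  0.1999]
0.84 [372.096 114.8  ] [0.5476 0.0195 0.    ]
0.79 [323.712 239.8  ] [ 0.5278 -0.1537  0.    ]
0.35 [249.216 245.6  ] [ 0.4301 -0.1852  0.    ]
0.94 [374.784 113.   ] 1935 [515.9171  -8.5163] [570.3882  44.0085] ((543.5582275390625, 17.444917678833008), 27.653648376464844)
0.84 [321.984 242.72 ] 793 [ 503.2611 -162.4173] [ 539.7028 -118.3605] ((521.61474609375, -140.39186096191406), 22.036243438720703)Traceback (most recent call last):
  File "<stdin>", line 5, in <module>
  File "h.py", line 7, in onz
    o,d=ray(cam,uv);return (o+d*(z-o[2])/d[2])
        ~~~^^^^^^^^
  File "h.py", line 4, in ray
    c=robot.camera_info(cam);K=np.array(c["camera_matrix"]);R=cv2.Rodrigues(np.array(c["rvec"],float))[0];t=np.array(c["tvec"],float).ravel()
ValueError: time passes only in moves, steps and waits
```

View pics/w2.png

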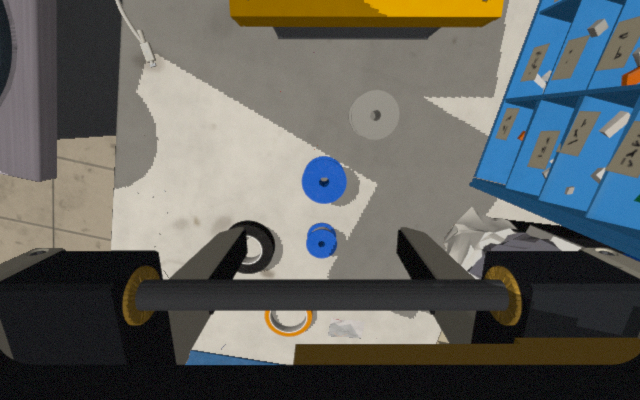

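Three spools show clearly. The target is the large blue one at (324,180), and the small blue one is at (321,240). I'll take the centre by fitting the blue.

Run:
```python
from h import *
f=cv2.imread("pics/w2.png").astype(int);b,g,r=f[...,0],f[...,1],f[...,2]
m=np.zeros(b.shape,np.uint8);m[150:212,295:355]=1;m&=((b-r>70)).astype(np.uint8)
c=max(cv2.findContours(m,cv2.RETR_EXTERNAL,cv2.CHAIN_APPROX_NONE)[0],key=len).reshape(-1,2)
c0=robot.camera_info("wrist")
W=np.array([onz("wrist",p,.035)[:2]*1000 for p in c.astype(float)],np.float32)
print(len(c),cv2.minEnclosingCircle(W),cv2.fitEllipse(W))
(x,y),_=cv2.minEnclosingCircle(W)
go([x/1000,y/1000,0.021],13.1)
```

```text
128 ((506.6636047363281, -65.9526138305664), 28.097393035888672) ((506.974365234375, -66.22879028320312), (50.97886276245117, 55.321807861328125), 14.791816711425781)
turn [0.06 0.02 0.11] shift [  4.6   2.3 179.3] gap 0.0932 t 3.05
```

Emit:
move_arm --deltas '[0, 0, 0, 3, 2, 0, -1, 0, 0, 0, 3, 2, 40, -1, 0, 0, 0, 3, 2, 80, -1, 0, 0, 0, 3, 2, 120, -1, 0, 0, 0, 3, 2, 160, -1, 0, 0, 0, 3, 2, 179, -1, 0, 0, 0, 3, 2, 179, -1, 0, 0, 0, 3, 2, 179, 1, 0, 0, 0, 3, 2, 179, 1, 0, 0, 0, 3, 2, 179, 1]' --squeeze 30

```text
time: 3.88
eef_pos: [0.5076, -0.069, 0.0225]
eef_rot: [1.951, 2.458, 0.002]
force: [-0.4, 0.2, 0.6]
finger_gap: 0.0773
grasp_force: 0.0
```

Emit:
move_arm --deltas '[0, 0, 0, 0, 0, 0, 1, 0, 0, 0, 0, 0, 0, 1, 0, 0, 0, 0, 0, 0, 1, 0, 0, 0, 0, 0, 0, 1]'

```text
time: 4.22
eef_pos: [0.5066, -0.0691, 0.0211]
eef_rot: [1.953, 2.46, 0.001]
force: [-1.0, -0.1, 6.3]
finger_gap: 0.0529
grasp_force: 30.0
```

Emit:
move_arm --deltas '[0, 0, 0, 0, 0, -40, 1, 0, 0, 0, 0, 0, -80, 1, 0, 0, 0, 0, 0, -120, 1, 0, 0, 0, 0, 0, -160, 1, 0, 0, 0, 0, 0, -190, 1, 0, 0, 0, 0, 0, -190, 1]'

```text
time: 4.72
eef_pos: [0.5086, -0.0696, 0.2166]
eef_rot: [1.948, 2.454, 0.006]
force: [0.4, -0.2, -0.0]
finger_gap: 0.0522
grasp_force: 30.0
```

Run:
```python
from h import *
o=robot.get_obs();print(o["eef_pos"],o["force"],o["wrist_torque"],o["finger_gap"]);go([0.4845,0.1575,0.195],13.1)
```

```text
[ 0.5086 -0.0696  0.2166] [ 0.3562 -0.1525 -0.0464] [-0.0486  0.0103  0.0013] 0.052228621608654026
turn [ 0.48  0.23 -0.  ] shift [226.7  27.8  20.9] gap 0.0522 t 4.7167
```

Emit:
move_arm --deltas '[0, 0, 0, 226, 30, 16, 1, 0, 0, 0, 226, 30, 16, 1, 0, 0, 0, 226, 30, 16, 1, 0, 0, 0, 226, 30, 16, 1, 0, 0, 0, 226, 30, 16, 1, 0, 0, 0, 226, 30, 16, 1, 0, 0, 0, 226, 30, 16, 1, 0, 0, 0, 226, 30, 16, 1, 0, 0, 0, 226, 30, 16, 1, 0, 0, 0, 226, 30, 16, 1]'

```text
time: 5.55
eef_pos: [0.4844, 0.1568, 0.1943]
eef_rot: [-1.955, -2.459, 0.001]
force: [1.0, -0.8, -0.6]
finger_gap: 0.0527
grasp_force: 30.0
```

Run:
```python
from h import *
save("wrist","w3");save("wrist","w3b")
o=robot.get_obs();print(o["eef_pos"],o["force"],o["wrist_torque"],o["finger_gap"]);go([0.4845,0.1575,0.195],13.1)
```

```text
[0.4845 0.1569 0.1945] [-0.0975  0.0418 -1.3388] [-0.1065  0.0638 -0.0769] 0.05237204484225556
turn [-0.01  0.   -0.09] shift [ 0.6  0.2 -0.5] gap 0.0524 t 5.65
```

View pics/w3.png

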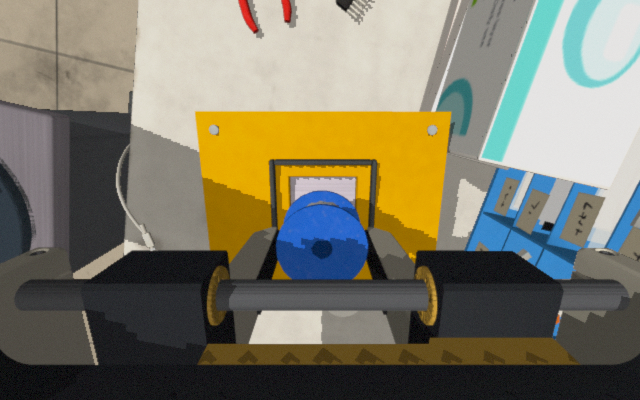

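The collar spans columns 270–377 and the spool is centred at column 322, so tool y is well aligned. I'll check the spool against the tool in tool x, then descend.

Run:
```python
from h import *
o=robot.get_obs();T=Ro.from_rotvec(o["eef_rot"])
f=cv2.imread("pics/w3b.png").astype(int);b,g,r=f[...,0],f[...,1],f[...,2]
m=(b-r>60);m[:185]=0;m[280:]=0;m[:,:270]=0;m[:,375:]=0
print([(row,np.nonzero(m[row])[0][[0,-1]]) for row in range(190,280,8) if m[row].any()], np.nonzero(m.any(1))[0][[0,-1]])
t=np.linspace(0,2*np.pi,73)
for z in (.014,-.021):
    P=o["eef_pos"]+T.apply(np.c_[26.5e-3*np.cos(t),26.5e-3*np.sin(t),0*t-z])
    q=proj("wrist",P);print(z,q.min(0),q.max(0))
C=o["eef_pos"]+T.apply([[0,0,-.014],[.005,0,-.014]]);print(proj("wrist",C))
# collar outer, predicted at (.4845,.1575)
a=np.radians(13.1);X=np.array([np.cos(a),np.sin(a),0]);Y=np.array([-np.sin(a),np.cos(a),0]);c=np.array([.4845,.1575,.133])
print("collar",proj("wrist",[c+.043*(i*X+j*Y) for i,j in((-1,1),(1,1),(1,-1),(-1,-1))]),"mouth +y corners",proj("wrist",[c-[0,0,.008]+.028*(i*X+Y) for i in(-1,1)]))
d=(f.max(2)<70)
for row in (175,190,200,215): print(row,np.nonzero(d[row,255:395])[0]+255)
for col in (290,310,340,360): print(col,np.nonzero(d[145:190,col])[0]+145, [tuple(f[k,col]) for k in range(172,184,2)])
```

```text
[(198, array([299, 344])), (206, array([291, 353])), (214, array([286, 357])), (222, array([284, 359])), (230, array([280, 363])), (238, array([277, 366])), (246, array([276, 367])), (254, array([277, 366])), (262, array([280, 363])), (270, array([284, 359])), (278, array([292, 352]))] [191 278]
0.014 [275.6682 205.6892] [367.9867 290.6988]
-0.021 [283.3977 190.7697] [360.1061 262.8789]
[[321.8307 249.958 ]
 [321.8239 241.8889]]
collar [[267.1508 157.7174]
 [376.4305 157.4358]
 [371.7714 257.1781]
 [272.2712 257.4319]] mouth +y corners [[287.9696 174.6416]
 [355.6706 174.4675]]
175 [272 273 274 371 375]
190 [273 274 275 371]
200 [274 275 370]
215 [272 273 274 275 276 369 370 371 372 373]
290 [160] [(np.int64(0), np.int64(166), np.int64(227)), (np.int64(0), np.int64(170), np.int64(228)), (np.int64(43), np.int64(126), np.int64(169)), (np.int64(121), np.int64(120), np.int64(130)), (np.int64(97), np.int64(107), np.int64(122)), (np.int64(95), np.int64(105), np.int64(120))]
310 [160] [(np.int64(0), np.int64(166), np.int64(227)), (np.int64(0), np.int64(167), np.int64(227)), (np.int64(59), np.int64(129), np.int64(170)), (np.int64(198), np.int64(192), np.int64(205)), (np.int64(205), np.int64(196), np.int64(209)), (np.int64(205), np.int64(197), np.int64(210))]
340 [160 161] [(np.int64(0), np.int64(168), np.int64(227)), (np.int64(0), np.int64(165), np.int64(226)), (np.int64(50), np.int64(130), np.int64(178)), (np.int64(135), np.int64(131), np.int64(137)), (np.int64(198), np.int64(190), np.int64(201)), (np.int64(199), np.int64(192), np.int64(205))]
360 [160 161] [(np.int64(0), np.int64(168), np.int64(227)), (np.int64(0), np.int64(168), np.int64(228)), (np.int64(0), np.int64(170), np.int64(228)), (np.int64(0), np.int64(169), np.int64(228)), (np.int64(0), np.int64(168), np.int64(228)), (np.int64(0), np.int64(166), np.int64(227))]
```

Emit:
move_arm --deltas '[0, 0, 0, 0, 0, 15, 1, 0, 0, 0, 0, 0, 28, 1, 0, 0, 0, 0, 0, 36, 1, 0, 0, 0, 0, 0, 41, 1, 0, 0, 0, 0, 0, 44, 1, 0, 0, 0, 0, 0, 45, 1, 0, 0, 0, 0, 0, 45, 1, 0, 0, 0, 0, 0, 45, 1]'

```text
time: 6.32
eef_pos: [0.4846, 0.1579, 0.15]
eef_rot: [1.953, 2.46, 0.001]
force: [0.1, -0.3, -2.0]
finger_gap: 0.0522
grasp_force: 30.0
```

Emit:
move_arm --deltas '[0, 0, 0, -1.2, 0.5, 1, 1, 0, 0, 0, -1.2, 0.5, 2, 1, 0, 0, 0, -1.2, 0.5, 3, 1, 0, 0, 0, -1.2, 0.5, 3, 1, 0, 0, 0, -1.2, 0.5, 3, 1]'

```text
time: 6.73
eef_pos: [0.485, 0.1568, 0.1465]
eef_rot: [-1.954, -2.46, 0.0]
force: [-0.5, -0.5, -1.5]
finger_gap: 0.0521
grasp_force: 30.0
```

Emit:
move_arm --deltas '[0, 0, 0, 0, 0, 0.5, 1, 0, 0, 0, 0, 0, 1, 1, 0, 0, 0, 0, 0, 1, 1, 0, 0, 0, 0, 0, 1, 1]'

```text
time: 7.07
eef_pos: [0.4851, 0.1568, 0.1456]
eef_rot: [1.953, 2.46, 0.0]
force: [1.2, 0.2, 0.3]
finger_gap: 0.0522
grasp_force: 30.0
```

Emit:
move_arm --deltas '[0, 0, 0, 0, 0, 0.5, 1, 0, 0, 0, 0, 0, 0.5, 1, 0, 0, 0, 0, 0, 0.5, 1]'

```text
time: 7.32
eef_pos: [0.4851, 0.1568, 0.145]
eef_rot: [1.954, 2.46, -0.0]
force: [0.7, -0.7, -1.6]
finger_gap: 0.0522
grasp_force: 30.0
```

Still free. I'll go on in small steps.

Emit:
move_arm --deltas '[0, 0, 0, 0, 0, 0.5, 1, 0, 0, 0, 0, 0, 0.5, 1, 0, 0, 0, 0, 0, 0.5, 1]'

```text
time: 7.57
eef_pos: [0.4851, 0.1568, 0.1445]
eef_rot: [1.954, 2.46, -0.0]
force: [0.7, -1.6, -1.8]
finger_gap: 0.0521
grasp_force: 30.0
```

Emit:
move_arm --deltas '[0, 0, 0, 0, 0, 0.5, 1, 0, 0, 0, 0, 0, 0.5, 1, 0, 0, 0, 0, 0, 0.5, 1]'

```text
time: 7.82
eef_pos: [0.4851, 0.1568, 0.144]
eef_rot: [1.954, 2.46, -0.0]
force: [0.8, -1.7, -0.7]
finger_gap: 0.0523
grasp_force: 30.0
```

Emit:
move_arm --deltas '[0, 0, 0, -0.5, 0, 0, 1, 0, 0, 0, -0.5, 0, 0.5, 1, 0, 0, 0, -0.5, 0, 1, 1, 0, 0, 0, -0.5, 0, 1, 1]'

```text
time: 8.15
eef_pos: [0.485, 0.1564, 0.1429]
eef_rot: [-1.953, -2.46, 0.0]
force: [-0.4, -0.1, -2.0]
finger_gap: 0.0522
grasp_force: 30.0
```

Emit:
move_arm --deltas '[0, 0, 0, 0, 0, 0.5, 1, 0, 0, 0, 0, 0, 1, 1, 0, 0, 0, 0, 0, 1, 1]'

```text
time: 8.4
eef_pos: [0.4851, 0.1563, 0.1419]
eef_rot: [-1.954, -2.46, 0.0]
force: [-0.2, -0.3, -1.5]
finger_gap: 0.0519
grasp_force: 30.0
```

It is in the mouth. I'll lower it near the flap and release.

Emit:
move_arm --deltas '[0, 0, 0, 0, 0, 0.7, 1, 0, 0, 0, 0, 0, 1.4, 1, 0, 0, 0, 0, 0, 2.1, 1, 0, 0, 0, 0, 0, 2.8, 1, 0, 0, 0, 0, 0, 3.5, 1, 0, 0, 0, 0, 0, 3.5, 1]'

```text
time: 8.9
eef_pos: [0.4851, 0.1563, 0.1384]
eef_rot: [-1.954, -2.46, 0.0]
force: [-0.5, 0.2, -1.3]
finger_gap: 0.0525
grasp_force: 30.0
```

Run:
```python
from h import *
o=robot.get_obs();print(o["eef_pos"],o["force"],o["wrist_torque"])
```

```text
[0.4851 0.1563 0.1384] [-0.4954  0.1941 -1.3178] [-0.0635  0.0871 -0.0252]
```

Emit:
move_arm --deltas '[0, 0, 0, 0, 0, 0, -0.3, 0, 0, 0, 0, 0, 0, -0.3, 0, 0, 0, 0, 0, 0, -0.3, 0, 0, 0, 0, 0, 0, -0.3, 0, 0, 0, 0, 0, -15, -0.3, 0, 0, 0, 0, 0, -40, -0.3, 0, 0, 0, 0, 0, -62, -0.3, 0, 0, 0, 0, 0, -62, -0.3]'

```text
time: 9.57
eef_pos: [0.487, 0.1568, 0.2045]
eef_rot: [1.951, 2.457, 0.008]
force: [-0.5, 0.5, -0.2]
finger_gap: 0.0605
grasp_force: 0.0
```

Emit:
move_arm --deltas '[0, 0, 0, 0, 0, 0, 1, 0, 0, 0, 0, 0, 0, 1, 0, 0, 0, 0, 0, 0, 1, 0, 0, 0, 0, 0, 0, 1, 0, 0, 0, 0, 0, 0, 1, 0, 0, 0, 0, 0, 0, 1, 0, 0, 0, 0, 0, 0, 1]' --squeeze 10

```text
time: 10.15
eef_pos: [0.4851, 0.1563, 0.2003]
eef_rot: [-1.953, -2.46, 0.001]
force: [0.3, -0.3, 0.7]
finger_gap: 0.0178
grasp_force: 0.0
```

Run:
```python
from h import *
save("wrist","w4");o=robot.get_obs();print(o["eef_pos"],o["force"],o["finger_gap"])
```

```text
[0.4851 0.1563 0.2004] [ 0.9883 -0.078   0.8625] 0.014178252874937626
```

View pics/w4.png

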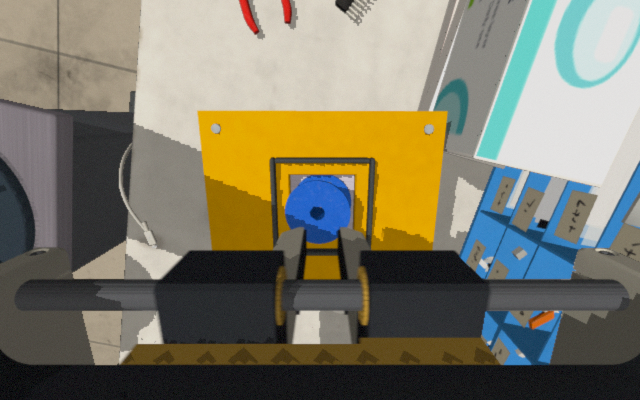

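The spool stands in the mouth, centred at about (318,210), and the fingers are above it. I'll close them fully and press.

Emit:
move_arm --deltas '[0, 0, 0, 0, 0, 0, 1, 0, 0, 0, 0, 0, 0, 1, 0, 0, 0, 0, 0, 15, 1, 0, 0, 0, 0, 0, 28, 1, 0, 0, 0, 0, 0, 37, 1, 0, 0, 0, 0, 0, 43, 1, 0, 0, 0, 0, 0, 46, 1, 0, 0, 0, 0, 0, 46, 1, 0, 0, 0, 0, 0, 46, 1]'

```text
time: 10.95
eef_pos: [0.4854, 0.1564, 0.1549]
eef_rot: [1.953, 2.46, 0.001]
force: [-0.1, -0.8, -0.1]
finger_gap: 0.0004
grasp_force: 0.0
```

Emit:
move_arm --deltas '[0, 0, 0, 0, 0, 1, 1, 0, 0, 0, 0, 0, 2, 1, 0, 0, 0, 0, 0, 3, 1, 0, 0, 0, 0, 0, 3, 1]'

```text
time: 11.28
eef_pos: [0.4851, 0.1563, 0.1516]
eef_rot: [1.954, 2.46, 0.0]
force: [-0.1, 0.4, 1.0]
finger_gap: 0.0002
grasp_force: 0.0
```

Emit:
move_arm --deltas '[0, 0, 0, 0, 0, 1, 1, 0, 0, 0, 0, 0, 2, 1, 0, 0, 0, 0, 0, 3, 1, 0, 0, 0, 0, 0, 3, 1]'

```text
time: 11.62
eef_pos: [0.4851, 0.1563, 0.1484]
eef_rot: [-1.953, -2.46, 0.0]
force: [0.5, -0.1, -0.0]
finger_gap: 0.0007
grasp_force: 0.0
```

Emit:
move_arm --deltas '[0, 0, 0, 0, 0, 1, 1, 0, 0, 0, 0, 0, 2, 1, 0, 0, 0, 0, 0, 2, 1]'

```text
time: 11.87
eef_pos: [0.4851, 0.1563, 0.1466]
eef_rot: [-1.953, -2.46, 0.0]
force: [-1.8, -0.3, 3.7]
finger_gap: 0.0008
grasp_force: 2.0
```

Run:
```python
from h import *
f=save("wrist","w5");o=robot.get_obs();print(o["eef_pos"],o["force"],o["finger_gap"])
cv2.imwrite("pics/w5c.png",cv2.resize(f[140:300,230:430,::-1],None,fx=3,fy=3))
```

```text
[0.4851 0.1563 0.1466] [-1.9028 -1.1379  2.9739] 0.0004437943436581289
```

View pics/w5c.png

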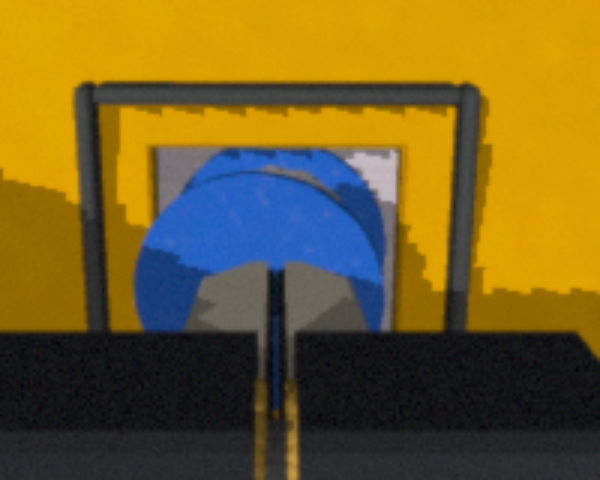

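The spool stands in the mouth but leans: its top disc is shifted left (front) and its back edge is high, because the flap sags at the front. I'll press nearer the back edge to right it.

Emit:
move_arm --deltas '[0, 0, 0, 0, 0, -6, 1, 0, 0, 0, 0, 0, -6, 1, 0, 0, 0, 0, 6, -6, 1, 0, 0, 0, 0, 6, -6, 1, 0, 0, 0, 0, 6, -4, 1, 0, 0, 0, 0, 6, -2, 1, 0, 0, 0, 0, 6, -1, 1, 0, 0, 0, 0, 6, -1, 1]'

```text
time: 12.58
eef_pos: [0.491, 0.1577, 0.1475]
eef_rot: [-1.954, -2.46, 0.0]
force: [-2.0, -0.8, 4.0]
finger_gap: 0.0004
grasp_force: 1.9
```

Emit:
move_arm --deltas '[0, 0, 0, 0, 0, 1, 1, 0, 0, 0, 0, 0, 2, 1, 0, 0, 0, 0, 0, 2, 1]'

```text
time: 12.83
eef_pos: [0.4912, 0.1577, 0.1457]
eef_rot: [1.953, 2.46, 0.001]
force: [0.0, -0.1, 5.0]
finger_gap: 0.0004
grasp_force: 2.5
```

Emit:
move_arm --deltas '[0, 0, 0, 0, 0, 1, 1, 0, 0, 0, 0, 0, 2, 1, 0, 0, 0, 0, 0, 2, 1]'

```text
time: 13.08
eef_pos: [0.4912, 0.1577, 0.1438]
eef_rot: [1.953, 2.46, 0.001]
force: [-0.9, -0.3, 4.8]
finger_gap: 0.0004
grasp_force: 2.7
```

Forces are low, so I'll go on.

Emit:
move_arm --deltas '[0, 0, 0, 0, 0, 1, 1, 0, 0, 0, 0, 0, 2, 1, 0, 0, 0, 0, 0, 3, 1, 0, 0, 0, 0, 0, 3, 1]'

```text
time: 13.42
eef_pos: [0.4913, 0.1578, 0.141]
eef_rot: [1.953, 2.46, 0.001]
force: [-0.1, -1.1, 6.3]
finger_gap: 0.0005
grasp_force: 3.2
```

Emit:
move_arm --deltas '[0, 0, 0, 0, 0, 1, 1, 0, 0, 0, 0, 0, 2, 1, 0, 0, 0, 0, 0, 3, 1, 0, 0, 0, 0, 0, 3, 1]'

```text
time: 13.75
eef_pos: [0.4915, 0.1578, 0.1381]
eef_rot: [1.953, 2.46, 0.002]
force: [0.3, -0.7, 6.4]
finger_gap: 0.0008
grasp_force: 3.0
```

Run:
```python
from h import *
f=save("wrist","w6");o=robot.get_obs();print(o["eef_pos"],o["force"],o["finger_gap"])
cv2.imwrite("pics/w6c.png",cv2.resize(f[140:300,230:430,::-1],None,fx=3,fy=3))
```

```text
[0.4916 0.1578 0.1381] [-0.1089  0.1214  6.0764] 0.0006060738606170597
```

View pics/w6c.png

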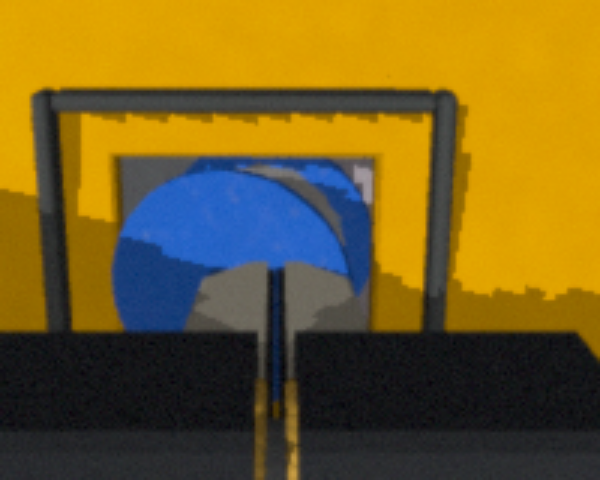

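The spool still leans to the front, but it can't jam in the 8 mm deep mouth, and pressing on its high back edge rights it. Force is 6 N, so I'll continue.

Emit:
move_arm --deltas '[0, 0, 0, 0, 0, 1, 1, 0, 0, 0, 0, 0, 2, 1, 0, 0, 0, 0, 0, 3, 1, 0, 0, 0, 0, 0, 4, 1, 0, 0, 0, 0, 0, 4, 1]'

```text
time: 14.22
eef_pos: [0.492, 0.1579, 0.1341]
eef_rot: [1.953, 2.459, 0.003]
force: [1.4, 1.0, 3.8]
finger_gap: 0.0005
grasp_force: 1.4
```

Emit:
move_arm --deltas '[0, 0, 0, 0, 0, 1, 1, 0, 0, 0, 0, 0, 2, 1, 0, 0, 0, 0, 0, 3, 1, 0, 0, 0, 0, 0, 3, 1]'

```text
time: 14.55
eef_pos: [0.4912, 0.1577, 0.1306]
eef_rot: [1.953, 2.46, 0.001]
force: [2.0, 0.1, 2.6]
finger_gap: 0.0002
grasp_force: 1.2
```

Run:
```python
from h import *
f=save("wrist","w7");o=robot.get_obs();print(o["eef_pos"],o["force"],o["finger_gap"])
cv2.imwrite("pics/w7c.png",cv2.resize(f[140:300,230:430,::-1],None,fx=3,fy=3))
```

```text
[0.491  0.1577 0.1305] [2.5472 1.3029 2.3453] 0.0005110979457444735
```

View pics/w7c.png

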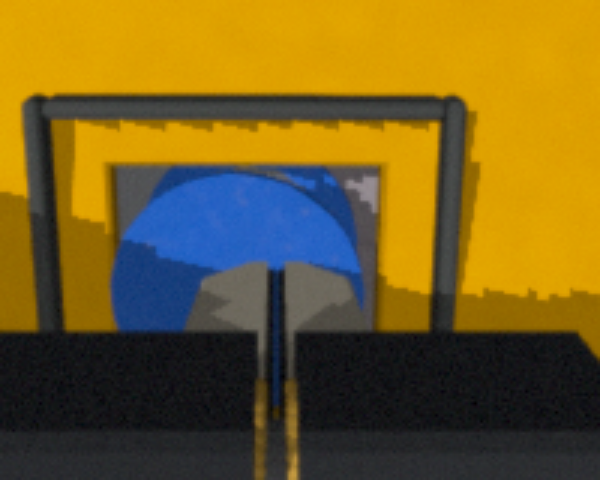

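It is nearly upright now. I'll keep pressing.

Emit:
move_arm --deltas '[0, 0, 0, 0, 0, 1, 1, 0, 0, 0, 0, 0, 2, 1, 0, 0, 0, 0, 0, 3, 1, 0, 0, 0, 0, 0, 4, 1, 0, 0, 0, 0, 0, 4, 1]'

```text
time: 15.02
eef_pos: [0.4908, 0.1576, 0.1263]
eef_rot: [-1.953, -2.46, 0.001]
force: [2.0, 0.1, 1.8]
finger_gap: 0.0003
grasp_force: 1.2
```

Emit:
move_arm --deltas '[0, 0, 0, 0, 0, 1, 1, 0, 0, 0, 0, 0, 2, 1, 0, 0, 0, 0, 0, 3, 1, 0, 0, 0, 0, 0, 4, 1, 0, 0, 0, 0, 0, 4, 1]'

```text
time: 15.43
eef_pos: [0.4904, 0.1576, 0.122]
eef_rot: [-1.953, -2.459, 0.002]
force: [1.0, -0.7, 0.8]
finger_gap: 0.0006
grasp_force: 0.3
```

Emit:
move_arm --deltas '[0, 0, 0, 0, 0, 1, 1, 0, 0, 0, 0, 0, 2, 1, 0, 0, 0, 0, 0, 3, 1, 0, 0, 0, 0, 0, 3, 1]'

```text
time: 15.77
eef_pos: [0.4906, 0.1576, 0.1192]
eef_rot: [-1.953, -2.46, 0.001]
force: [-0.6, 0.3, -0.1]
finger_gap: 0.0005
grasp_force: 0.0
```

The force has gone, so it has probably dropped. I'll retreat and look.

Emit:
move_arm --deltas '[0, 0, 0, 0, 0, -10, 1, 0, 0, 0, 0, 0, -30, 1, 0, 0, 0, 0, 0, -60, 1, 0, 0, 0, 0, 0, -100, 1, 0, 0, 0, 0, 0, -110, 1, 0, 0, 0, 0, 0, -110, 1, 0, 0, 0, 0, 0, -110, 1, 0, 0, 0, 0, 0, -110, 1]'

```text
time: 16.43
eef_pos: [0.4903, 0.1575, 0.2284]
eef_rot: [-1.953, -2.459, 0.002]
force: [0.3, 0.5, -0.4]
finger_gap: 0.0006
grasp_force: 0.0
```

Run:
```python
from h import *
f=save("wrist","w8");o=robot.get_obs();print(o["eef_pos"],o["force"],o["time"])
cv2.imwrite("pics/w8c.png",cv2.resize(f[100:300,200:450,::-1],None,fx=3,fy=3))
```

```text
[0.4903 0.1575 0.2282] [-0.2958 -0.7608  0.0243] 16.4833
```

View pics/w8c.png

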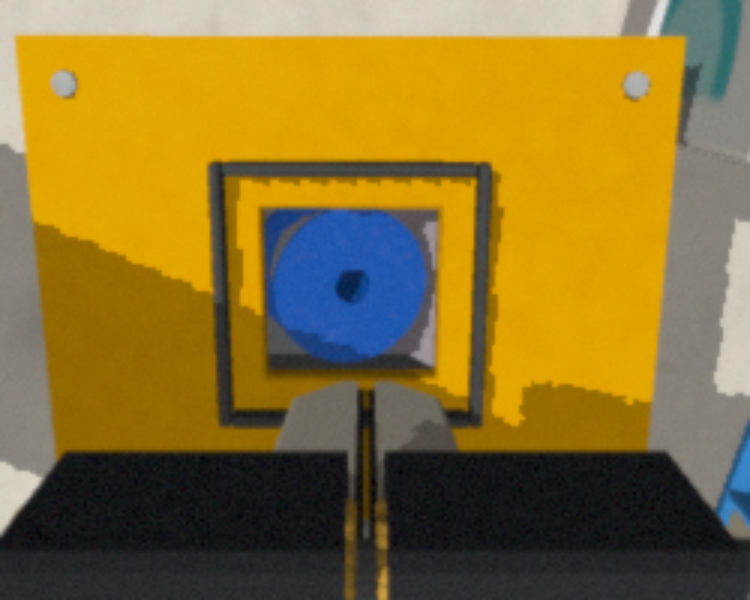

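The spool is still pinched by the flap. It is centred in the mouth with its top just below the lid, and its bottom has swung toward the front. I'll press again at the mouth's middle.

Emit:
move_arm --deltas '[0, 0, 0, 0, -7, 0, 1, 0, 0, 0, 0, -7, 20, 1, 0, 0, 0, 0, -7, 50, 1, 0, 0, 0, 0, -7, 80, 1, 0, 0, 0, 0, -7, 92, 1, 0, 0, 0, 0, -7, 97, 1, 0, 0, 0, 0, -7, 100, 1, 0, 0, 0, 0, -7, 100, 1]'

```text
time: 17.15
eef_pos: [0.484, 0.1561, 0.1295]
eef_rot: [-1.953, -2.46, 0.001]
force: [1.7, -0.9, 1.4]
finger_gap: 0.0007
grasp_force: 0.0
```

Emit:
move_arm --deltas '[0, 0, 0, 0, 0, 1, 1, 0, 0, 0, 0, 0, 2, 1, 0, 0, 0, 0, 0, 3, 1, 0, 0, 0, 0, 0, 4, 1, 0, 0, 0, 0, 0, 4, 1]'

```text
time: 17.57
eef_pos: [0.4842, 0.1561, 0.1257]
eef_rot: [1.953, 2.46, 0.0]
force: [0.2, 0.3, 0.3]
finger_gap: 0.0005
grasp_force: 0.0
```

Emit:
move_arm --deltas '[0, 0, 0, 0, 0, 1, 1, 0, 0, 0, 0, 0, 2, 1, 0, 0, 0, 0, 0, 3, 1, 0, 0, 0, 0, 0, 4, 1, 0, 0, 0, 0, 0, 4, 1]'

```text
time: 17.98
eef_pos: [0.4841, 0.1561, 0.1214]
eef_rot: [-1.953, -2.46, 0.0]
force: [-0.4, 0.3, -0.5]
finger_gap: 0.0003
grasp_force: 0.0
```

Emit:
move_arm --deltas '[0, 0, 0, 0, 0, 1, 1, 0, 0, 0, 0, 0, 2, 1, 0, 0, 0, 0, 0, 3, 1, 0, 0, 0, 0, 0, 4, 1, 0, 0, 0, 0, 0, 4, 1]'

```text
time: 18.4
eef_pos: [0.4841, 0.1561, 0.1173]
eef_rot: [-1.954, -2.46, 0.0]
force: [0.0, 0.1, -0.2]
finger_gap: 0.0002
grasp_force: 0.0
```

Emit:
move_arm --deltas '[0, 0, 0, 0, 0, 1, 1, 0, 0, 0, 0, 0, 2, 1, 0, 0, 0, 0, 0, 3, 1, 0, 0, 0, 0, 0, 4, 1, 0, 0, 0, 0, 0, 4, 1]'

```text
time: 18.82
eef_pos: [0.4841, 0.1561, 0.1134]
eef_rot: [-1.954, -2.46, 0.0]
force: [-0.6, 0.2, 0.6]
finger_gap: 0.0003
grasp_force: 0.0
```

Emit:
move_arm --deltas '[0, 0, 0, 0, 0, 1, 1, 0, 0, 0, 0, 0, 2, 1, 0, 0, 0, 0, 0, 3, 1, 0, 0, 0, 0, 0, 4, 1, 0, 0, 0, 0, 0, 4, 1]'

```text
time: 19.23
eef_pos: [0.4841, 0.1561, 0.1093]
eef_rot: [-1.953, -2.46, 0.0]
force: [-0.0, 0.2, 0.9]
finger_gap: 0.0005
grasp_force: 0.0
```

Emit:
move_arm --deltas '[0, 0, 0, 0, 0, 1, 1, 0, 0, 0, 0, 0, 2, 1, 0, 0, 0, 0, 0, 3, 1, 0, 0, 0, 0, 0, 4, 1, 0, 0, 0, 0, 0, 4, 1]'

```text
time: 19.65
eef_pos: [0.4841, 0.1561, 0.1053]
eef_rot: [-1.954, -2.46, 0.0]
force: [0.0, 0.1, 0.0]
finger_gap: 0.0005
grasp_force: 0.0
```

The view budget is used up, so from here I'll judge by pixel counts.

```bash
cat >> h.py <<'E'
def mouth(z=.125):
    f=robot.grab_frame("wrist").astype(int);r,g,b=f[...,0],f[...,1],f[...,2]
    a=np.radians(13.1);X=np.array([np.cos(a),np.sin(a),0]);Y=np.array([-np.sin(a),np.cos(a),0]);c=np.array([.4848,.1563,.125])
    q=proj("wrist",[c+.028*(i*X+j*Y) for i,j in((-1,1),(1,1),(1,-1),(-1,-1))])
    m=np.zeros(r.shape,np.uint8);cv2.fillConvexPoly(m,q.round().astype(int),1);m=m>0
    bl=m&(b-r>40);ys,xs=np.nonzero(bl)
    print("mouth",q[[0,2]].round(),m.sum(),"blue",bl.sum(),"bright grey",(m&(b>90)&(abs(r-b)<40)).sum(),(xs.min(),xs.max(),ys.min(),ys.max()) if len(xs) else "")
    for y in range(int(q[:,1].min()),int(q[:,1].max()),5): print("".join("B" if b[y,x]-r[y,x]>40 else "Y" if r[y,x]-b[y,x]>40 else "#" if b[y,x]>140 else "+" if b[y,x]>80 else "." for x in range(int(q[:,0].min())-4,int(q[:,0].max())+5,2)))
E
python3 - <<'E'
from h import *
mouth();o=robot.get_obs();print(o["force"],o["time"])
E
```

```text
mouth [[270. 206.]
 [371. 298.]] 9487 blue 1828 bright grey 1053 (np.int64(276), np.int64(347), np.int64(207), np.int64(272))
YYYYYYYYYYYYYYYYYYYYYYYYYYYYYYYYYYYYYYYYYYYYYYYYYYYYYYYYY
YYYY.+++++++BBBBBBBBBBBBBBBBBBBBBBBBBBB++#+++##+++###+YYY
YYYY.+++++BBBBBBBBBBBBBBBBBBBBBBBBBBBBBB##############YYY
YYYY.++++BBBBBBBBBBBBBBBBBBBBBBBBBBBBBBBB#############YYY
YYYYY++BBBBBBBBBBBBBBBBBBBBBBBBBBBBBBBBBB#############YYY
YYYYY+BBBBBBBBBBBBB+...++++.B.+++++++BBBB++++#########YYY
YYYYY+BBBBBBBBBB......+++++.B.++++++++++.+++++++######YYY
YYYYYBBBBBBBBBB...............++++++++++..+++++++++++.YYY
YYYYYBBBBBBBBB..............B.++++.........++++++++++.YYY
YYYY..BBBBBBB...............B..........................YY
............................B............................
............................B............................
............................B............................
.........................YY.B.YY.........................
.........................YY...YY.........................
.........................Y....YY.........................
.........................YY...YY.........................
.........................Y....YY.........................
.........................Y....YY.........................
[-0.0975 -0.1638 -0.9646] 19.7
```

Emit:
move_arm --deltas '[0, 0, 0, 0, 0, -10, 1, 0, 0, 0, 0, 0, -30, 1, 0, 0, 0, 0, 0, -60, 1, 0, 0, 0, 0, 0, -100, 1, 0, 0, 0, 0, 0, -124, 1, 0, 0, 0, 0, 0, -124, 1, 0, 0, 0, 0, 0, -124, 1, 0, 0, 0, 0, 0, -124, 1]'

```text
time: 20.37
eef_pos: [0.4838, 0.156, 0.2292]
eef_rot: [-1.953, -2.46, 0.001]
force: [0.2, 1.0, -0.7]
finger_gap: 0.0006
grasp_force: 0.0
```

Run:
```python
from h import *
mouth();o=robot.get_obs();print(o["eef_pos"],o["time"])
# same analysis of w8 for comparison of disc width
f=cv2.imread("pics/w8.png").astype(int);m=f[...,0]-f[...,2]>40;m[:165]=0;m[225:]=0;m[:,:285]=0;m[:,350:]=0
ys,xs=np.nonzero(m);print("w8 blue",len(xs),xs.min(),xs.max(),ys.min(),ys.max())
```

```text
mouth [[293. 169.]
 [351. 225.]] 3365 blue 1652 bright grey 796 (np.int64(295), np.int64(338), np.int64(170), np.int64(215))
YYYYYYYYYYYYYYYYYYYYYYYYYYYYYYYYYY
YYY++++BBBBBBBBBBBBBBBB+++++++++YY
YYY+++BBBBBBBBBBBBBBBBBB########YY
YYY+BBBBBBBBBBBBBBBBBBBBB#######YY
YYY.BBBBBBBBBBBBBBBBBBBBB#######YY
YYY.BBBBBBBBBBBBBBBBBBBBB######+YY
YYY.BBBBBBBBBBBBBBBBBBBB#######YYY
YYY.BBBBBBBBBBBBBBBBBBB+#######YYY
YYY.BBBBBBBBBBBBBBBBB++########YYY
YYYY++++BBBBBBBBBB+++++########YYY
YYYY......................#####YYY
YYYYYYYYYYYYYYYYYYYYYYYYYYYYYYYYYY
[0.4836 0.156  0.2287] 20.4167
w8 blue 2253 288 341 170 220
```

Run:
```python
from h import *
mouth()
a=np.radians(13.1);X=np.array([np.cos(a),np.sin(a),0]);Y=np.array([-np.sin(a),np.cos(a),0]);c=np.array([.4848,.1563,0])
f=robot.grab_frame("wrist").astype(int);r,b=f[...,0],f[...,2]
m=((b-r)>40);m[:160]=0;m[235:]=0;m[:,:280]=0;m[:,360:]=0
cn=max(cv2.findContours(m.astype(np.uint8),cv2.RETR_EXTERNAL,cv2.CHAIN_APPROX_NONE)[0],key=len).reshape(-1,2)
print("ellipse",cv2.fitEllipse(cn.astype(np.float32)))
for z in (.039,.06,.08,.1,.12):
    W=np.array([onz("wrist",p,z)-c for p in cn.astype(float)]);print(z,"x",(W@X).min()*1e3,(W@X).max()*1e3,"y",(W@Y).min()*1e3,(W@Y).max()*1e3)
for cam in("top","scene"):
    robot.grab_frame(cam)
    print(cam,[(round(q["p"],2),px(q["centre"])) for q in robot.pinpoint(cam,"solder_spool")])
for row in range(165,232,4): print(row,[int(v) for v in f[row,320:356:3].sum(1)//3])
```

```text
mouth [[293. 169.]
 [351. 225.]] 3365 blue 1666 bright grey 795 (np.int64(296), np.int64(338), np.int64(170), np.int64(216))
YYYYYYYYYYYYYYYYYYYYYYYYYYYYYYYYYY
YYY.++++BBBBBBBBBBBBBBB+++++++++YY
YYY.++BBBBBBBBBBBBBBBBBB+#######YY
YYYY+BBBBBBBBBBBBBBBBBBBB#######YY
YYYYBBBBBBBBBBBBBBBBBBBBB#######YY
YYY.BBBBBBBBBBBBBBBBBBBBB#######YY
YYYYBBBBBBBBBBBBBBBBBBBB+#######YY
YYYYBBBBBBBBBBBBBBBBBBB+########YY
YYYYBBBBBBBBBBBBBBBBB+++#######+YY
YYYY++++BBBBBBBBBBB++++########YYY
YYYY......................#####YYY
YYYYYYYYYYYYYYYYYYYYYYYYYYYYYYYYYY
ellipse ((316.7242431640625, 191.84344482421875), (41.834190368652344, 48.90213394165039), 26.79050064086914)
0.039 x -34.525496355372624 19.210383967862867 y -47.822123488541486 12.354948300845212
0.06 x -32.54945054529178 18.018197704207985 y -40.77399736812018 15.855073945610505
0.08 x -30.667502154738614 16.882782215012792 y -34.06149630105227 19.188526940625064
0.1 x -28.785553764185458 15.7473667258176 y -27.34899523398434 22.52197993563961
0.12 x -26.9036053736323 14.6119512366224 y -20.636494166916464 25.855432930654164
top [(0.93, array([30
[... 493 characters left out ...]
85 [88, 88, 85, 85, 89, 89, 112, 163, 164, 166, 164, 113]
189 [54, 84, 87, 86, 87, 87, 112, 163, 162, 153, 155, 105]
193 [79, 86, 87, 85, 89, 86, 118, 159, 166, 164, 164, 115]
197 [83, 86, 89, 86, 89, 86, 147, 158, 161, 159, 158, 113]
201 [86, 87, 84, 85, 86, 91, 153, 165, 163, 163, 160, 118]
205 [84, 88, 89, 86, 88, 89, 163, 166, 165, 162, 162, 118]
209 [87, 88, 86, 89, 90, 104, 164, 162, 160, 163, 161, 117]
213 [73, 85, 83, 87, 90, 160, 163, 164, 165, 162, 157, 118]
217 [78, 80, 78, 78, 82, 80, 126, 160, 159, 158, 157, 120]
221 [49, 48, 47, 45, 47, 42, 46, 43, 46, 115, 155, 125]
225 [63, 60, 61, 60, 61, 61, 63, 79, 81, 85, 85, 126]
229 [61, 66, 101, 104, 100, 103, 93, 85, 87, 92, 126, 130]
```

The spool hangs deeper (top about 33 mm down), tilted about 30°. Its bottom is toward the front, the flap lies flush against its back, and its front edge is high against the mouth's front wall. I'll press near the front edge.

Emit:
move_arm --deltas '[0, 0, 0, 0, -6, 0, 1, 0, 0, 0, 0, -6, 0, 1, 0, 0, 0, 0, -6, 40, 1, 0, 0, 0, 0, -6, 75, 1, 0, 0, 0, 0, -6, 95, 1, 0, 0, 0, 0, -6, 106, 1, 0, 0, 0, 0, -6, 111, 1, 0, 0, 0, 0, -6, 114, 1, 0, 0, 0, 0, -6, 114, 1]'

```text
time: 21.47
eef_pos: [0.4788, 0.1548, 0.1161]
eef_rot: [1.953, 2.46, 0.001]
force: [-0.5, -0.6, 0.1]
finger_gap: 0.0006
grasp_force: 0.0
```

Emit:
move_arm --deltas '[0, 0, 0, 0, 0, 1, 1, 0, 0, 0, 0, 0, 2, 1, 0, 0, 0, 0, 0, 3, 1, 0, 0, 0, 0, 0, 4, 1, 0, 0, 0, 0, 0, 4, 1]'

```text
time: 21.88
eef_pos: [0.4784, 0.1547, 0.1116]
eef_rot: [1.954, 2.46, 0.0]
force: [1.2, 1.0, -0.1]
finger_gap: 0.0008
grasp_force: 0.0
```

Emit:
move_arm --deltas '[0, 0, 0, 0, 0, 1, 1, 0, 0, 0, 0, 0, 2, 1, 0, 0, 0, 0, 0, 3, 1, 0, 0, 0, 0, 0, 4, 1, 0, 0, 0, 0, 0, 4, 1]'

```text
time: 22.3
eef_pos: [0.4783, 0.1547, 0.1074]
eef_rot: [-1.953, -2.46, 0.0]
force: [-0.6, -0.2, -0.4]
finger_gap: 0.0007
grasp_force: 0.0
```

Emit:
move_arm --deltas '[0, 0, 0, 0, 0, 1, 1, 0, 0, 0, 0, 0, 2, 1, 0, 0, 0, 0, 0, 3, 1, 0, 0, 0, 0, 0, 4, 1, 0, 0, 0, 0, 0, 4, 1]'

```text
time: 22.72
eef_pos: [0.4785, 0.1548, 0.1035]
eef_rot: [1.953, 2.46, 0.001]
force: [-0.1, 0.4, 1.3]
finger_gap: 0.0004
grasp_force: 0.7
```

Contact at about 0.104, as computed. I'll press on.

Emit:
move_arm --deltas '[0, 0, 0, 0, 0, 1, 1, 0, 0, 0, 0, 0, 2, 1, 0, 0, 0, 0, 0, 3, 1, 0, 0, 0, 0, 0, 3, 1]'

```text
time: 23.05
eef_pos: [0.4783, 0.1547, 0.1004]
eef_rot: [-1.954, -2.46, 0.0]
force: [-0.1, 0.1, 1.4]
finger_gap: 0.0001
grasp_force: 0.7
```

Emit:
move_arm --deltas '[0, 0, 0, 0, 0, 1, 1, 0, 0, 0, 0, 0, 2, 1, 0, 0, 0, 0, 0, 3, 1, 0, 0, 0, 0, 0, 3, 1]'

```text
time: 23.38
eef_pos: [0.4783, 0.1547, 0.0974]
eef_rot: [-1.954, -2.46, 0.0]
force: [0.4, 0.3, 1.5]
finger_gap: 0.0004
grasp_force: 0.8
```

Emit:
move_arm --deltas '[0, 0, 0, 0, 0, 1, 1, 0, 0, 0, 0, 0, 2, 1, 0, 0, 0, 0, 0, 3, 1, 0, 0, 0, 0, 0, 3, 1]'

```text
time: 23.72
eef_pos: [0.4782, 0.1547, 0.0943]
eef_rot: [-1.953, -2.46, 0.0]
force: [0.1, -0.1, 1.4]
finger_gap: 0.0003
grasp_force: 0.8
```

Run:
```python
from h import *
mouth();o=robot.get_obs();print(o["force"],o["time"])
```

```text
mouth [[279. 212.]
 [386. 310.]] 10791 blue 286 bright grey 2325 (np.int64(282), np.int64(297), np.int64(214), np.int64(238))
YYYYYYYYYYYYYYYYYYYYYYYYYYYYYYYYYYYYYYYYYYYYYYYYYYYYYYYYYYYYYY
YYYYBBBBBBBB++++++++++++##################################YYYY
YYYY.BBBBBBB++++++++++++##################################YYYY
YYYY.BBBBBB+++++++++.++++#+++############################+YYYY
YYYY.BBBB+.+..............++++++++++#####################YYYYY
YYYY.B+++.+...............++++++++++++++##+##############YYYYY
YYYYY.+.......................++++....+++++++++++++++++++YYYYY
YYYYY.......................++.........++++++++++++++++++YYYYY
..............................................................
..............................................................
..............................................................
.....................Y....Y...................................
.....................YY...YY..................................
.....................YY...YY..................................
.....................YY...YY..................................
.....................YY...YY..................................
.....................Y....YY..................................
.....................Y....YY..................................
.....................YY...YY..................................
.....................YY...YY..................................
[-0.6823  1.0601  1.6246] 23.7667
```

The fingers now appear to rest on the bare flap (1.4 N matches its spring). I'll retreat and check.

Emit:
move_arm --deltas '[0, 0, 0, 0, 0, -5, 1, 0, 0, 0, 0, 0, -15, 1, 0, 0, 0, 0, 0, -30, 1, 0, 0, 0, 0, 0, -60, 1, 0, 0, 0, 0, 0, -100, 1, 0, 0, 0, 0, 0, -136, 1, 0, 0, 0, 0, 0, -136, 1, 0, 0, 0, 0, 0, -136, 1, 0, 0, 0, 0, 0, -136, 1]'

```text
time: 24.52
eef_pos: [0.4779, 0.1546, 0.2303]
eef_rot: [-1.954, -2.46, 0.0]
force: [-0.4, 0.3, -0.6]
finger_gap: 0.0007
grasp_force: 0.0
```

Run:
```python
from h import *
mouth();o=robot.get_obs();print(o["eef_pos"],o["time"])
print([(round(q["p"],2),px(q["centre"])) for q in robot.regions_of("wrist","flap")])
robot.grab_frame("top")
print([(round(q["p"],2),px(q["centre"])) for l in("tape_black","kapton_roll","solder_spool") for q in robot.pinpoint("top",l)])
```

```text
mouth [[300. 168.]
 [357. 224.]] 3336 blue 0 bright grey 2905 
YYYYYYYYYYYYYYYYYYYYYYYYYYYYYYYYYYY
YYY+++##########################YYY
YYY++###########################YYY
YYY++###########################YYY
YYY++###########################YYY
YYY+++#########################+YYY
YYYY++#########################YYYY
YYYY++#########################YYYY
YYYY+##########################YYYY
YYYY++++++#####################YYYY
YYYY++++++++++++###############YYYY
YYYYYYYYYYYYYYYYYYYYYYYYYYYYYYYYYYY
[0.4777 0.1546 0.2297] 24.5667
[(0.73, array([329.728, 194.52 ]))]
[(0.72, array([387.968, 228.12 ])), (0.57, array([415.104, 195.32 ])), (0.69, array([301.12, 184.6 ])), (0.48, array([369.408, 187.2  ]))]
```

The flap fills the mouth, no blue shows, and the tapes are in place. I'll hand it in.

```bash
python3 -c "
from plant import robot
print(robot.close_job())"
```

```text
the job is handed in; nothing more can be done
None
```

The blue solder spool is in the lead-waste box with the flap shut, the two tape rolls show no visible movement, and the job is handed in at about 24.6 s. It stuck twice in the flap and needed three gentle presses; the highest force I read while pressing was about 6 N. I haven't seen the judge's verdict.

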